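# Roll salvaged feed shafts through the straightness gauge

## Robot

A 7-joint arm with a two-finger parallel gripper is mounted at the origin on a cart in front of the work surface, level with it; the furniture and walls round the work are solid. World frame = base frame: x ahead of the robot, y to its left, z up, the work surface at z = 0. Lengths are in m, angles in rad, forces in N, time in s.
With the tool pointing down it reaches from about 0.425 to 0.8 m from the base axis. Payload 8.3 kg.
Tool frame: the origin (TCP) lies midway between the tips of the shut fingers; the grasp point (between the pads) lies 19 mm behind it; y points along the fingers, x is the direction in which the jaws open and shut, and the axes are right-handed (so a half turn about y gives the same grasp; the last joint's range is limited). The gripper opens to 85 mm and grips with 20 to 120 N. Pads are 22 mm wide; open, the fingers measure 114 mm over their backs; the gripper's body (76 mm by 85 mm) begins 54 mm behind the grasp point. The pads swing forward as they close: fully open they stand 13 mm farther back than shut.
Start: joints at [-1.336, 0.383, 0.016, 1.37, -0.006, 1.388, -0.046], TCP at [0.183, 0.597, 0.231] pointing down, gripper open.
Joint ranges: [-2.95, 2.95], [-0.25, 2.06], [-1.52, 1.56], [0.18, 2.33], [-1.44, 4.58], [0.02, 2.06], [-3.01, 3.01]. Speed limits (rad/s): [2.39, 2.39, 3.01, 3.01, 3.14, 3.14, 3.14].

## Interface

Orientations are given as a rotation vector (axis times angle).
In Python, from cell import readout, vision, r gives the robot as it stands.
- The arm moves only by the tool play_rows, never from a script. Its argument "motion" is a list of rows, each an object with "delta_pos": the shift along the tool's x, y, z in units of 0.25 m (1.0 is 0.25 m), a list of three; "turn": the turn, a rotation vector about the tool's x, y, z in units of pi rad (1.0 is pi rad), a list of three; "hand": the opening, from 0 (shut) to 1 (fully open). A call has exactly 10 rows; each row is the pose to reach, as a shift and turn from the pose commanded when the call began, along the tool's axes at that moment, turning the shorter way round; what a row does not reach only later rows make up. A row lasts 1/8 s, in which the tool goes at most 62.5 mm and 10.7 degrees, less where a joint would pass 70% of its speed; a pose out of reach is approached as far as the arm can. A call with a number of a shift or a turn outside -1 to 1 is refused whole. A call with a gripper value outside its range is refused whole. The fingers move at their own pace and stop on an object; "squeeze" is the grip in N (left out, the last holds). Time passes only in rows, so rows that repeat a pose let the fingers close, or fill a call up. It gives the time, the measured TCP pose, the force and the opening at its end, in the units of the state.
- readout.read_state(): the state, without advancing time (a new reading comes with each control period).
- vision.get_image(name): name is "scene" or "top" or "wrist"; returns the picture (400x640x3 uint8, red, green, blue); there is no depth.
- vision.get_calibration(name): a dict with "intrinsics" (3x3 intrinsics, pixels), "dist_coeffs" ([k1, k2, p1, p2, k3] as OpenCV has them; the pictures are not rectified), "rvec" (rotation vector, rad) and "tvec" (3), from world to camera coordinates, as OpenCV has them. Camera axes: x right, y down, z forward; pixel columns grow to the right and rows downward; lengths in m; the calibration is good to about 2 mm. A picture is of the moment at which its call begins: read the wrist's pose just before it. get_calibration takes no time and is no camera call; for the wrist camera it gives the pose at the moment of the call.
- r.job_done(): hands the job in, once; it reports no verdict.
The state is a dict: "clock": time; "qpos": joint angles; "dq": joint speeds; "joint_torque": joint torques, N m; "ee_pos": TCP position; "eef_rot": TCP orientation; "wrist_force": force on the tool from outside, world axes, zero at the start; "wrist_torque": the same for the moment, N m; "gripper_width": opening from 0.0 (shut) to 1.0 (fully open).
Only numpy, scipy, OpenCV 4.12 (cv2) and the standard library are available. Lean on these libraries where they do the work, as an engineer would, in place of code of your own. Each camera call takes 0.05 s, during which the arm holds its last target. There are 200 camera calls.

## Task

Check the two salvaged feed shafts in the black cradle: lay each one on the lined plate of the straightness gauge and roll it along with the fingertips, under the two side bars. A straight shaft rolls freely right through and drops into the trough at the far end, where it stays; one whose ends lift and bind under the bars is bent and must not be forced: draw it gently back out the way it came and lay it in the grey scrap tray.

Things in the scene. Friction and masses are not known exactly. Their poses are not given: they have to be found in the camera images.
- shaft_1: Feed shaft, loose, 95 to 145 g: steel shaft 10 mm thick, 120 mm long, with two black rubber tyres 26 mm across, 12 mm wide, 44 mm apart (bare shaft between them to grip), and 8 mm journals, 25 mm long, outside them. Origin at its centre, y along the shaft. Starts in one seat of the cradle. Straight or bent: bent journals lean 7.7 degrees to one side, tips 3.4 mm off; poses do not show it.
- shaft_2: A second feed shaft, same make and size, in the other seat of the cradle; it, too, may be straight or bent (see shaft_1). As a shaft rolls, its x and z axes turn with it.
- gauge: Straightness gauge, fixed, 220 x 158 mm. Origin on the table; x is the rolling direction, from the loading end (x = -100 mm, 3 mm ridge) to the trough. Flat plate from x = -97 to 60 mm, top at z = 16 mm, rubber-lined so that the tyres roll without skidding; a shaft lies along y, axis at z = 29 mm. End cheeks 30 to 34 mm high, 128 mm apart, flared at the loading end.
- gauge_bars: Two steel side bars on the gauge's cheeks (same origin and axes): x from -35 to 53 mm, y from 40 mm outwards on both sides, underside at z = 34.5 mm, top 43 mm (screws 47 mm); the 80 mm between them is open for the fingers. A straight shaft passes below with 1.5 mm to spare, at under 1.5 N of push; bent ends catch within one turn (82 mm): the push rises steeply. Bars bear 40 N (12 N of push).
- gauge_load (a point): Middle of the loading place, on the plate's top (gauge x = -66 mm, z = 16 mm): a shaft laid here has its centre 13 mm above this point. A shaft can be lifted out only here, drawn back to x = -45 mm or less, clear of the bars.
- gauge_trough (a point): Middle of the trough's floor (gauge x = 87 mm, z = 8 mm). The trough lies beyond the plate's edge, from gauge x = 60 to 114 mm, closed by an end stop 30 mm high; a shaft that has dropped into it has its axis at z = 21 mm.
- cradle: Black cradle, fixed, 128 mm (x) by 86 mm (y), base 6 mm thick. Origin on the table under its centre. Two walls along x, 8 mm thick, at y = +-28 mm, 24 mm high, carry the tyres in open seats 29 mm wide and 11 mm deep. The shafts lie along its y, centres at x = -36 and +36 mm, axis 26 mm above the table.
- scrap_tray: Grey open tray, fixed, 94 mm (x) by 146 mm (y), 30 mm high, walls and floor 3 mm. Origin on the table under its centre. A shaft fits lying along the tray's y, its axis then 16 mm above the table.
There are look-alikes about, which are no part of the job. Leave any red look-alike of the shaft_1 alone.

How it is judged:
By the outcome, as a careful person would: the job done as asked, in the order asked, and still so for the second after the job is handed in, with the robot touching nothing.
It also fails if it takes over 72 s, if anything falls off the work surface, if the arm or the gripper's body presses on something with over 40 N, if the wrist force passes 120 N, or if a joint passes its speed limit or range.

## Working session

There is one attempt and no reset: what is moved stays moved. The work goes in short steps, Python scripts to look and compute and a tool call to move; the robot and the scene stay as the last step left them, time stands still between calls to the robot, and variables do not carry over. Pictures are saved under pics/ and viewed, about 8 in all and at most 12, crops included, and the job is handed in when it is done.

Besides the shell and the picture viewer there is one more tool, called in YAML: its name, and indented under it one key for each argument. play_rows: Moves the arm, as the interface text tells. Shifts and turns lie within -1 to 1; 1 stands for 0.25 m of shift or pi rad of turn. Its arguments: {"type":"object","properties":{"motion":{"type":"array"},"squeeze":{"type":"number"}},"required":["motion"]}

```bash
ls; mkdir -p pics
python3 - <<'E'
from cell import readout, vision, r
import cv2,numpy as np
s=readout.read_state()
for k,v in s.items(): print(k,np.round(v,4))
for n in("scene","top"):
    cv2.imwrite(f"pics/{n}0.png",cv2.cvtColor(vision.get_image(n),cv2.COLOR_RGB2BGR))
    c=vision.get_calibration(n);R=cv2.Rodrigues(np.array(c['rvec'],float))[0]
    print(n,np.round(c['intrinsics'],1).tolist(),np.round(c['dist_coeffs'],3).tolist(),"campos",(-R.T@np.ravel(c['tvec'])).round(3),R.round(2).tolist())
E
```

```text
pics
clock 0.0
qpos [-1.3359  0.3842  0.0164  1.3711 -0.0063  1.3882 -0.0465]
dq [-0.0013  0.0014 -0.0007  0.0006 -0.001   0.001  -0.0032]
joint_torque [-0.00000e+00 -6.27603e+01  8.44000e-01 -3.71808e+01  1.65000e-02
  1.43000e-02 -0.00000e+00]
ee_pos [0.1832 0.597  0.2303]
eef_rot [-1.3367 -0.9861  0.9886]
wrist_force [-0.8484  0.0541  0.0288]
wrist_torque [-0.031   0.039  -0.0309]
gripper_width 1.0058
scene [[476.6, 0.0, 323.6], [0.0, 476.6, 205.4], [0.0, 0.0, 1.0]] [-0.055, 0.0, 0.0, 0.0, 0.0] campos [-0.02  -0.973  0.929] [[0.69, -0.72, -0.0], [-0.53, -0.51, -0.68], [0.48, 0.47, -0.74]]
top [[391.1, 0.0, 313.8], [0.0, 391.1, 202.0], [0.0, 0.0, 1.0]] [0.021, 0.0, 0.0, 0.0, 0.0] campos [ 0.412 -0.429  0.905] [[0.0, -1.0, -0.02], [-0.99, -0.0, -0.16], [0.16, 0.02, -0.99]]
```

View pics/top0.png

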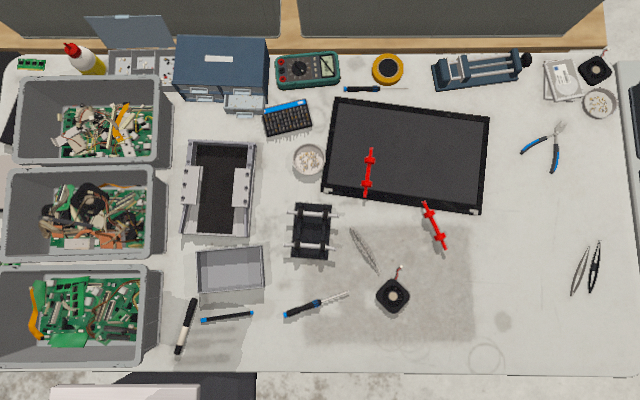

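View pics/scene0.png

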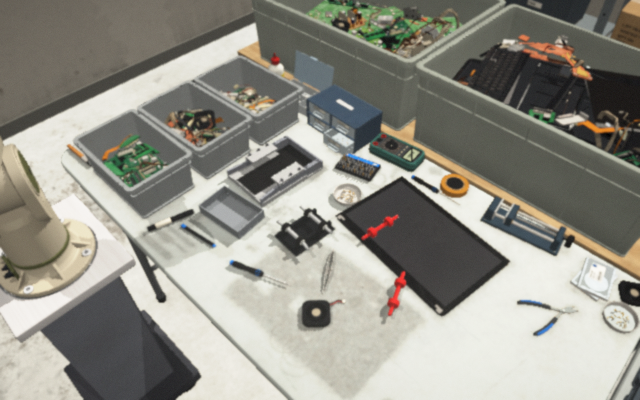

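Run:
```python
import cv2
a=cv2.imread("pics/top0.png")[130:300,170:345]; cv2.imwrite("pics/c1.png",cv2.resize(a,None,fx=3.5,fy=3.5,interpolation=cv2.INTER_CUBIC))
```

```text
(no output)
```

View pics/c1.png

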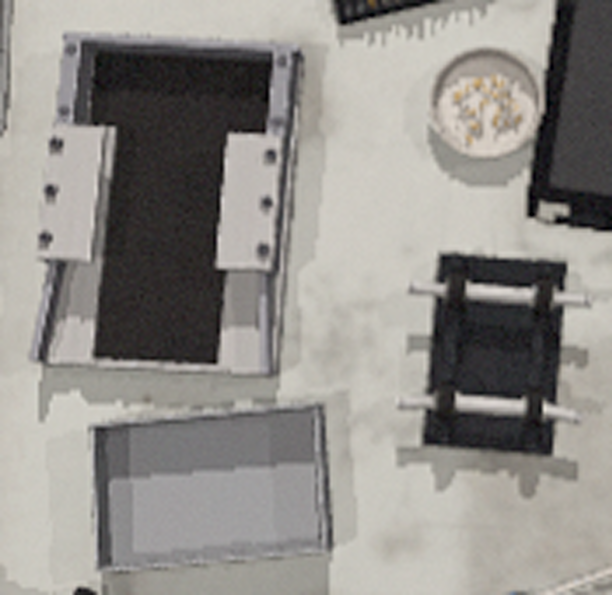

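```bash
cat > h.py <<'E'
from cell import readout, vision, r
import cv2,numpy as np
from scipy.optimize import least_squares
from scipy.spatial.transform import Rotation as Ro
def proj(P,c):
    return cv2.projectPoints(np.asarray(P,float).reshape(-1,1,3),np.array(c['rvec'],float),np.array(c['tvec'],float),np.array(c['intrinsics'],float),np.array(c['dist_coeffs'],float))[0][:,0]
def place(q,M):
    M=np.asarray(M,float)/1000;c,s=np.cos(q[2]),np.sin(q[2])
    return np.c_[q[0]+c*M[:,0]-s*M[:,1],q[1]+s*M[:,0]+c*M[:,1],M[:,2]]
def fit(M,px,c,q0=(.5,-.2,0)):
    o=least_squares(lambda q:(proj(place(q,M),c)-px).ravel(),q0,loss='soft_l1')
    return o.x,(proj(place(o.x,M),c)-px)
def st():
    s=readout.read_state();R=Ro.from_rotvec(s['eef_rot']).as_matrix()
    return s,R
def goal(p,yaw=0,sgn=1):
    """delta (units) from the current pose to TCP p, tool down, tool x along yaw*sgn"""
    s,R=st();x=sgn*np.array([np.cos(yaw),np.sin(yaw),0]);y=np.array([0,0,-1.]);G=np.c_[x,y,np.cross(x,y)]
    d=R.T@(np.array(p)-s['ee_pos'])/.25;t=Ro.from_matrix(R.T@G).as_rotvec()/np.pi
    print('pos',d.round(3),'turn',t.round(3),'deg',(np.linalg.norm(t)*180).round(1))
E
python3 - <<'E'
from h import *
c=vision.get_calibration('top')
f=lambda a:(np.array(a,float)+.5)/3.5-.5+[170,130]
g,e=fit([[53,40,43],[-35,40,43],[53,-40,43],[-35,-40,43]],f([[104,128],[92,262],[227,135],[217,268]]),c);print('gauge',g.round(4),e.round(1).tolist())
k,e=fit([[36,60,26],[36,-60,26],[-36,60,26],[-36,-60,26]],f([[410,288],[590,300],[398,402],[578,417]]),c);print('cradle',k.round(4),e.round(1).tolist())
t,e=fit([[47,73,30],[47,-73,30],[-47,-73,30],[-47,73,30]],f([[92,428],[325,405],[331,550],[102,568]]),c);print('tray',t.round(4),e.round(1).tolist())
s,R=st();print(R.round(3).tolist())
goal([k[0],k[1],.23],k[2]); goal([k[0],k[1],.23],k[2],-1)
w=vision.get_calibration('wrist');Rw=cv2.Rodrigues(np.array(w['rvec'],float))[0];print(np.round(w['intrinsics'],0).tolist(), R.T@(-Rw.T@np.ravel(w['tvec'])-s['ee_pos']),(R.T@Rw.T).round(2).tolist())
E
```

```text
gauge [ 0.5777 -0.1926 -0.0442] [[0.2, 0.2], [-0.1, 0.1], [0.1, -0.3], [-0.2, 0.0]]
cradle [ 0.4894 -0.4081 -0.0783] [[-1.0, 0.2], [0.4, 1.0], [-0.6, -0.6], [1.5, -0.5]]
tray [ 0.4031 -0.2308  0.0931] [[0.6, -1.4], [-0.6, -0.9], [0.6, 0.7], [-0.5, 1.7]]
[[0.293, -0.0, -0.956], [0.956, -0.002, 0.293], [-0.002, -1.0, -0.0]]
pos [-3.484  0.008 -2.35 ] turn [ 0.    0.43 -0.  ] deg 77.4
pos [-3.484  0.008 -2.35 ] turn [-0.   -0.57 -0.  ] deg 102.6
[[302.0, 0.0, 317.0], [0.0, 302.0, 206.0], [0.0, 0.0, 1.0]] [-0.00118443 -0.14289749  0.06479055] [[1.0, 0.0, -0.0], [0.0, -0.26, 0.97], [-0.0, -0.97, -0.26]]
```

play_rows:
  motion:
    - {"delta_pos": [-0.1,-0.05,-0.2],"turn": [0,0.05,0],"hand": 1}
    - {"delta_pos": [-0.2,-0.1,-0.4],"turn": [0,0.1,0],"hand": 1}
    - {"delta_pos": [-0.3,-0.1,-0.7],"turn": [0,0.15,0],"hand": 1}
    - {"delta_pos": [-0.42,-0.1,-0.95],"turn": [0,0.2,0],"hand": 1}
    - {"delta_pos": [-0.45,-0.1,-1],"turn": [0,0.25,0],"hand": 1}
    - {"delta_pos": [-0.45,-0.1,-1],"turn": [0,0.27,0],"hand": 1}
    - {"delta_pos": [-0.45,-0.1,-1],"turn": [0,0.27,0],"hand": 1}
    - {"delta_pos": [-0.45,-0.1,-1],"turn": [0,0.27,0],"hand": 1}
    - {"delta_pos": [-0.45,-0.1,-1],"turn": [0,0.27,0],"hand": 1}
    - {"delta_pos": [-0.45,-0.1,-1],"turn": [0,0.27,0],"hand": 1}

```text
clock: 1.35
ee_pos: [0.389, 0.4169, 0.2562]
eef_rot: [-1.545, -0.334, 0.334]
wrist_force: [0.2, 0.4, -0.9]
gripper_width: 0.995
```

play_rows:
  motion:
    - {"delta_pos": [0,0,-0.22],"turn": [0,0,0],"hand": 1}
    - {"delta_pos": [0,0,-0.45],"turn": [0,0,0],"hand": 1}
    - {"delta_pos": [0,0,-0.7],"turn": [0,0,0],"hand": 1}
    - {"delta_pos": [0,0,-0.95],"turn": [0,0,0],"hand": 1}
    - {"delta_pos": [0,0,-1],"turn": [0,0,0],"hand": 1}
    - {"delta_pos": [-0.1,0,-1],"turn": [0,0,0],"hand": 1}
    - {"delta_pos": [-0.1,0,-1],"turn": [0,0,0],"hand": 1}
    - {"delta_pos": [-0.1,0,-1],"turn": [0,0,0],"hand": 1}
    - {"delta_pos": [-0.1,0,-1],"turn": [0,0,0],"hand": 1}
    - {"delta_pos": [-0.1,0,-1],"turn": [0,0,0],"hand": 1}

```text
clock: 2.6
ee_pos: [0.4698, 0.1789, 0.2561]
eef_rot: [-1.545, -0.333, 0.334]
wrist_force: [-0.2, 0.2, -0.1]
gripper_width: 1.003
```

play_rows:
  motion:
    - {"delta_pos": [-0.1,0,-0.22],"turn": [0,0,0],"hand": 1}
    - {"delta_pos": [-0.2,0,-0.45],"turn": [0,0,0],"hand": 1}
    - {"delta_pos": [-0.3,0,-0.7],"turn": [0,0,0],"hand": 1}
    - {"delta_pos": [-0.4,0,-0.95],"turn": [0,0,0],"hand": 1}
    - {"delta_pos": [-0.4,0,-1],"turn": [0,0,0],"hand": 1}
    - {"delta_pos": [-0.4,0,-1],"turn": [0,0,0],"hand": 1}
    - {"delta_pos": [-0.4,0,-1],"turn": [0,0,0],"hand": 1}
    - {"delta_pos": [-0.4,0,-1],"turn": [0,0,0],"hand": 1}
    - {"delta_pos": [-0.4,0,-1],"turn": [0,0,0],"hand": 1}
    - {"delta_pos": [-0.4,0,-1],"turn": [0,0,0],"hand": 1}

```text
clock: 3.85
ee_pos: [0.4816, -0.09, 0.2563]
eef_rot: [-1.545, -0.334, 0.334]
wrist_force: [-1.2, -1.2, -0.7]
gripper_width: 1.0
```

play_rows:
  motion:
    - {"delta_pos": [-0.1,0,-0.22],"turn": [0,0.04,0],"hand": 1}
    - {"delta_pos": [-0.2,0,-0.45],"turn": [0,0.08,0],"hand": 1}
    - {"delta_pos": [-0.3,0,-0.7],"turn": [0,0.12,0],"hand": 1}
    - {"delta_pos": [-0.4,0,-0.95],"turn": [0,0.16,0],"hand": 1}
    - {"delta_pos": [-0.5,0,-1],"turn": [0,0.16,0],"hand": 1}
    - {"delta_pos": [-0.5,0,-1],"turn": [0,0.16,0],"hand": 1}
    - {"delta_pos": [-0.5,0,-1],"turn": [0,0.16,0],"hand": 1}
    - {"delta_pos": [-0.5,0,-1],"turn": [0,0.16,0],"hand": 1}
    - {"delta_pos": [-0.5,0,-1],"turn": [0,0.16,0],"hand": 1}
    - {"delta_pos": [-0.5,0,-1],"turn": [0,0.16,0],"hand": 1}

```text
clock: 5.1
ee_pos: [0.4711, -0.3691, 0.2564]
eef_rot: [-1.57, 0.06, -0.06]
wrist_force: [0.2, -0.1, 0.4]
gripper_width: 1.0
```

Run:
```python
from h import *
import json
s,R=st();c=vision.get_calibration('wrist');im=vision.get_image('wrist')
print(s['clock'],s['ee_pos'],R.round(3).tolist(),s['qpos'],s['wrist_force'])
json.dump({k:np.array(v).tolist() for k,v in c.items()},open('w1.json','w'))
cv2.imwrite("pics/w1.png",cv2.cvtColor(im,cv2.COLOR_RGB2BGR))
```

```text
5.1 [ 0.47111359 -0.36911621  0.25639967] [[0.997, 0.0, 0.076], [-0.076, 0.0, 0.997], [0.0, -1.0, 0.0]] [-0.02911217  0.4119919   0.89305345  1.4354959  -0.32013368  1.44521209
  0.78584512] [ 0.18343763 -0.11980896  0.36148582]
```

View pics/w1.png

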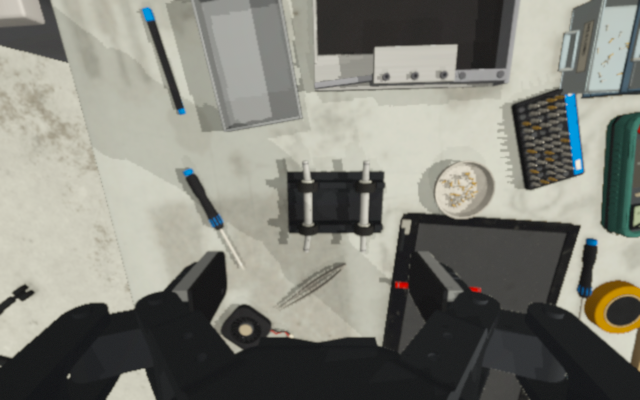

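Run:
```python
import cv2
a=cv2.imread("pics/w1.png")[145:265,275:400]; cv2.imwrite("pics/c2.png",cv2.resize(a,None,fx=5,fy=5,interpolation=cv2.INTER_CUBIC))
```

```text
(no output)
```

View pics/c2.png

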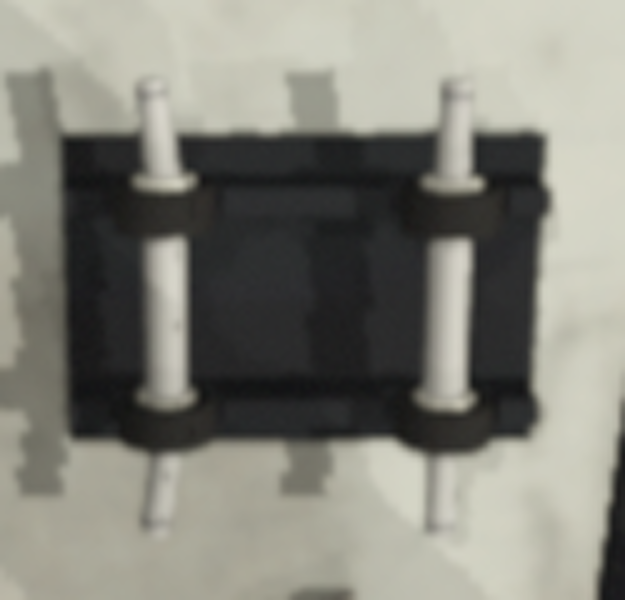

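Run:
```python
from h import *
import json
c=json.load(open('w1.json'))
f=lambda a:(np.array(a,float)+.5)/5-.5+[275,145]
k,e=fit([[36,60,26],[36,-60,26],[-36,60,26],[-36,-60,26]],f([[457,80],[438,532],[163,80],[168,530]]),c);print('cradle',k.round(4),e.round(1).tolist())
# gauge right bar inner? visible bar corners, outer(y=-79?) : project model from top fit
g=[.5777,-.1926,-.0442]
print(proj(place(g,[[53,-40,43],[-35,-40,43],[53,-79,43],[-35,-79,43],[-103,-79,0],[117,-79,0]]),c).round(1).tolist())
t=[.4031,-.2308,.0931];print(proj(place(t,[[47,-73,30],[-47,-73,30]]),c).round(1).tolist())
sh=place(k,[[36,0,26],[-36,0,26]]);print(sh.round(4))
goal([sh[0,0],sh[0,1],.08],k[2])
goal([sh[0,0],sh[0,1],.015],k[2])
```

```text
cradle [ 0.4919 -0.4094 -0.0769] [[-0.0, -0.2], [0.0, 0.0], [0.1, -0.2], [-0.1, 0.4]]
[[456.1, 43.7], [372.7, 47.2], [452.8, 83.4], [372.1, 86.6], [311.1, 92.8], [490.3, 85.9]]
[[300.4, 120.3], [222.5, 134.1]]
[[ 0.5277 -0.4122  0.026 ]
 [ 0.456  -0.4066  0.026 ]]
pos [ 0.239  0.706 -0.154] turn [-0.  0.  0.] deg 0.0
pos [ 0.239  0.966 -0.154] turn [-0.  0.  0.] deg 0.0
```

play_rows:
  motion:
    - {"delta_pos": [0.12,0.2,-0.08],"turn": [0,0,0],"hand": 0.45}
    - {"delta_pos": [0.24,0.4,-0.154],"turn": [0,0,0],"hand": 0.45}
    - {"delta_pos": [0.239,0.6,-0.154],"turn": [0,0,0],"hand": 0.45}
    - {"delta_pos": [0.239,0.75,-0.154],"turn": [0,0,0],"hand": 0.45}
    - {"delta_pos": [0.239,0.85,-0.154],"turn": [0,0,0],"hand": 0.45}
    - {"delta_pos": [0.239,0.93,-0.154],"turn": [0,0,0],"hand": 0.45}
    - {"delta_pos": [0.239,0.966,-0.154],"turn": [0,0,0],"hand": 0.45}
    - {"delta_pos": [0.239,0.966,-0.154],"turn": [0,0,0],"hand": 0.4}
    - {"delta_pos": [0.239,0.966,-0.154],"turn": [0,0,0],"hand": 0}
    - {"delta_pos": [0.239,0.966,-0.154],"turn": [0,0,0],"hand": 0}
  squeeze: 30

```text
clock: 6.4
ee_pos: [0.5279, -0.4134, 0.0161]
eef_rot: [-1.571, 0.06, -0.062]
wrist_force: [0.8, -0.8, 1.9]
gripper_width: 0.102
```

Run:
```python
from h import *
g=[.5777,-.1926,-.0442]
p=place(g,[[-72,0,19]])[0];print(p, st()[0]['gripper_width'])
for z in(.08,.035,.019): goal([p[0],p[1],z],g[2])
```

```text
[ 0.50577032 -0.18941864  0.019     ] 0.10157909937864461
pos [-0.157 -0.257  0.886] turn [ 0.    -0.011  0.001] deg 1.9
pos [-0.158 -0.077  0.886] turn [ 0.    -0.011  0.001] deg 1.9
pos [-0.158 -0.013  0.886] turn [ 0.    -0.011  0.001] deg 1.9
```

play_rows:
  motion:
    - {"delta_pos": [0,-0.1,0],"turn": [0,0,0],"hand": 0}
    - {"delta_pos": [0,-0.3,0],"turn": [0,0,0],"hand": 0}
    - {"delta_pos": [-0.03,-0.3,0.2],"turn": [0,-0.01,0],"hand": 0}
    - {"delta_pos": [-0.08,-0.3,0.42],"turn": [0,-0.011,0],"hand": 0}
    - {"delta_pos": [-0.12,-0.3,0.65],"turn": [0,-0.011,0],"hand": 0}
    - {"delta_pos": [-0.157,-0.3,0.82],"turn": [0,-0.011,0],"hand": 0}
    - {"delta_pos": [-0.158,-0.3,0.886],"turn": [0,-0.011,0],"hand": 0}
    - {"delta_pos": [-0.158,-0.2,0.886],"turn": [0,-0.011,0],"hand": 0}
    - {"delta_pos": [-0.158,-0.12,0.886],"turn": [0,-0.011,0],"hand": 0}
    - {"delta_pos": [-0.158,-0.12,0.886],"turn": [0,-0.011,0],"hand": 0}

```text
clock: 7.65
ee_pos: [0.5038, -0.1895, 0.0434]
eef_rot: [-1.571, 0.038, -0.033]
wrist_force: [-0.3, 0.2, -1.1]
gripper_width: 0.1
```

Run:
```python
from h import *
import json
s,R=st();c=vision.get_calibration('wrist');im=vision.get_image('wrist')
print(s['clock'],s['ee_pos'],s['wrist_force'],s['gripper_width'])
json.dump({k:np.array(v).tolist() for k,v in c.items()},open('w2.json','w'))
cv2.imwrite("pics/w2.png",cv2.cvtColor(im,cv2.COLOR_RGB2BGR))
```

```text
7.65 [ 0.50375986 -0.18953269  0.04339808] [-0.27701527  0.22089062 -1.05557008] 0.10045101784552785
```

View pics/w2.png

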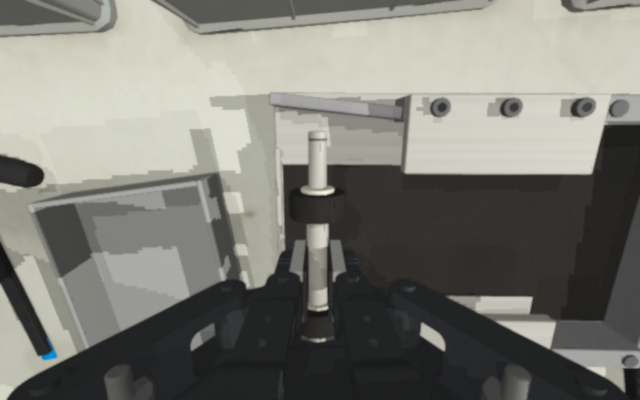

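Run:
```python
from h import *
import json
c=json.load(open('w2.json'));g=[.5777,-.1926,-.0442]
print(proj(place(g,[[-35,40,43],[53,40,43],[-100,64,16],[-97,40,16]]),c).round(1).tolist())
print('tray',proj(place([.4031,-.2308,.0931],[[47,73,30],[-47,73,30]]),c).round(1).tolist())
print(readout.read_state()['ee_pos'])
for z in(.0195,):
  for x in(-72,):
    p=place(g,[[x,0,0]])[0];goal([p[0],p[1],z],g[2])
p=place(g,[[-40,0,0]])[0];goal([p[0],p[1],z],g[2])
```

```text
[[399.1, 175.8], [587.5, 175.4], [269.5, 123.9], [276.7, 168.1]]
tray [[198.9, 185.3], [24.5, 208.9]]
[ 0.50440959 -0.18991842  0.04437539]
pos [0.006 0.099 0.002] turn [ 0.    -0.    -0.001] deg 0.1
pos [0.134 0.099 0.002] turn [ 0.    -0.    -0.001] deg 0.1
```

play_rows:
  motion:
    - {"delta_pos": [0.006,0.03,0.002],"turn": [0,0,0],"hand": 0}
    - {"delta_pos": [0.006,0.06,0.002],"turn": [0,0,0],"hand": 0}
    - {"delta_pos": [0.006,0.08,0.002],"turn": [0,0,0],"hand": 0}
    - {"delta_pos": [0.006,0.095,0.002],"turn": [0,0,0],"hand": 0}
    - {"delta_pos": [0.006,0.099,0.002],"turn": [0,0,0],"hand": 0}
    - {"delta_pos": [0.006,0.099,0.002],"turn": [0,0,0],"hand": 0.1}
    - {"delta_pos": [0.006,0.099,0.002],"turn": [0,0,0],"hand": 0.15}
    - {"delta_pos": [0.006,0.099,0.002],"turn": [0,0,0],"hand": 0.2}
    - {"delta_pos": [0.006,0.099,0.002],"turn": [0,0,0],"hand": 0.22}
    - {"delta_pos": [0.006,0.099,0.002],"turn": [0,0,0],"hand": 0.22}

```text
clock: 8.95
ee_pos: [0.5066, -0.1885, 0.0201]
eef_rot: [-1.571, 0.034, -0.034]
wrist_force: [-0.0, -0.3, 1.0]
gripper_width: 0.224
```

play_rows:
  motion:
    - {"delta_pos": [0.01,0,0],"turn": [0,0,0],"hand": 0.22}
    - {"delta_pos": [0.02,0,0],"turn": [0,0,0],"hand": 0.22}
    - {"delta_pos": [0.035,0,0],"turn": [0,0,0],"hand": 0.22}
    - {"delta_pos": [0.05,0,0],"turn": [0,0,0],"hand": 0.22}
    - {"delta_pos": [0.065,0,0],"turn": [0,0,0],"hand": 0.22}
    - {"delta_pos": [0.08,0,0],"turn": [0,0,0],"hand": 0.22}
    - {"delta_pos": [0.095,0,0],"turn": [0,0,0],"hand": 0.22}
    - {"delta_pos": [0.11,0,0],"turn": [0,0,0],"hand": 0.22}
    - {"delta_pos": [0.12,0,0],"turn": [0,0,0],"hand": 0.22}
    - {"delta_pos": [0.12,0,0],"turn": [0,0,0],"hand": 0.22}

```text
clock: 10.2
ee_pos: [0.5367, -0.1898, 0.02]
eef_rot: [-1.571, 0.034, -0.034]
wrist_force: [0.8, -0.4, 0.0]
gripper_width: 0.221
```

Run:
```python
from h import *
s,R=st();im=vision.get_image('wrist')
print(s['clock'],s['ee_pos'],s['wrist_force'],s['wrist_torque'],s['gripper_width'],R.round(3).tolist())
cv2.imwrite("pics/w3.png",cv2.cvtColor(im,cv2.COLOR_RGB2BGR))
```

```text
10.2 [ 0.53669797 -0.18979335  0.02001867] [ 0.80855327 -0.35778759  0.00951422] [ 0.00141473 -0.01479155 -0.01626215] 0.2210692107055447 [[0.999, -0.0, 0.043], [-0.043, -0.0, 0.999], [-0.0, -1.0, -0.0]]
```

View pics/w3.png

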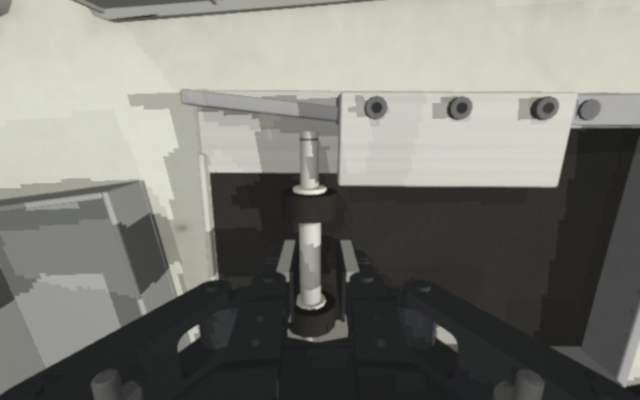

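play_rows:
  motion:
    - {"delta_pos": [0.004,0,0],"turn": [0,0,0],"hand": 0.22}
    - {"delta_pos": [0.008,0,0],"turn": [0,0,0],"hand": 0.22}
    - {"delta_pos": [0.012,0,0],"turn": [0,0,0],"hand": 0.22}
    - {"delta_pos": [0.016,0,0],"turn": [0,0,0],"hand": 0.22}
    - {"delta_pos": [0.02,0,0],"turn": [0,0,0],"hand": 0.22}
    - {"delta_pos": [0.024,0,0],"turn": [0,0,0],"hand": 0.22}
    - {"delta_pos": [0.028,0,0],"turn": [0,0,0],"hand": 0.22}
    - {"delta_pos": [0.032,0,0],"turn": [0,0,0],"hand": 0.22}
    - {"delta_pos": [0.036,0,0],"turn": [0,0,0],"hand": 0.22}
    - {"delta_pos": [0.036,0,0],"turn": [0,0,0],"hand": 0.22}

```text
clock: 11.5
ee_pos: [0.5457, -0.1901, 0.02]
eef_rot: [-1.571, 0.034, -0.034]
wrist_force: [0.1, -0.1, 0.2]
gripper_width: 0.224
```

play_rows:
  motion:
    - {"delta_pos": [0.004,0,0],"turn": [0,0,0],"hand": 0.22}
    - {"delta_pos": [0.008,0,0],"turn": [0,0,0],"hand": 0.22}
    - {"delta_pos": [0.012,0,0],"turn": [0,0,0],"hand": 0.22}
    - {"delta_pos": [0.016,0,0],"turn": [0,0,0],"hand": 0.22}
    - {"delta_pos": [0.02,0,0],"turn": [0,0,0],"hand": 0.22}
    - {"delta_pos": [0.024,0,0],"turn": [0,0,0],"hand": 0.22}
    - {"delta_pos": [0.028,0,0],"turn": [0,0,0],"hand": 0.22}
    - {"delta_pos": [0.032,0,0],"turn": [0,0,0],"hand": 0.22}
    - {"delta_pos": [0.036,0,0],"turn": [0,0,0],"hand": 0.22}
    - {"delta_pos": [0.036,0,0],"turn": [0,0,0],"hand": 0.22}

```text
clock: 12.75
ee_pos: [0.5546, -0.1906, 0.02]
eef_rot: [-1.571, 0.034, -0.034]
wrist_force: [-0.4, -0.4, -0.4]
gripper_width: 0.217
```

play_rows:
  motion:
    - {"delta_pos": [0.004,0,0],"turn": [0,0,0],"hand": 0.22}
    - {"delta_pos": [0.008,0,0],"turn": [0,0,0],"hand": 0.22}
    - {"delta_pos": [0.012,0,0],"turn": [0,0,0],"hand": 0.22}
    - {"delta_pos": [0.016,0,0],"turn": [0,0,0],"hand": 0.22}
    - {"delta_pos": [0.02,0,0],"turn": [0,0,0],"hand": 0.22}
    - {"delta_pos": [0.024,0,0],"turn": [0,0,0],"hand": 0.22}
    - {"delta_pos": [0.028,0,0],"turn": [0,0,0],"hand": 0.22}
    - {"delta_pos": [0.032,0,0],"turn": [0,0,0],"hand": 0.22}
    - {"delta_pos": [0.036,0,0],"turn": [0,0,0],"hand": 0.22}
    - {"delta_pos": [0.036,0,0],"turn": [0,0,0],"hand": 0.22}

```text
clock: 14.0
ee_pos: [0.5636, -0.1909, 0.02]
eef_rot: [-1.571, 0.034, -0.034]
wrist_force: [-0.2, -0.9, 0.1]
gripper_width: 0.22
```

play_rows:
  motion:
    - {"delta_pos": [0.004,0,0],"turn": [0,0,0],"hand": 0.22}
    - {"delta_pos": [0.008,0,0],"turn": [0,0,0],"hand": 0.22}
    - {"delta_pos": [0.012,0,0],"turn": [0,0,0],"hand": 0.22}
    - {"delta_pos": [0.016,0,0],"turn": [0,0,0],"hand": 0.22}
    - {"delta_pos": [0.02,0,0],"turn": [0,0,0],"hand": 0.22}
    - {"delta_pos": [0.024,0,0],"turn": [0,0,0],"hand": 0.22}
    - {"delta_pos": [0.028,0,0],"turn": [0,0,0],"hand": 0.22}
    - {"delta_pos": [0.032,0,0],"turn": [0,0,0],"hand": 0.22}
    - {"delta_pos": [0.036,0,0],"turn": [0,0,0],"hand": 0.22}
    - {"delta_pos": [0.036,0,0],"turn": [0,0,0],"hand": 0.22}

```text
clock: 15.25
ee_pos: [0.5726, -0.1913, 0.02]
eef_rot: [-1.571, 0.034, -0.034]
wrist_force: [0.4, -0.8, -0.1]
gripper_width: 0.221
```

play_rows:
  motion:
    - {"delta_pos": [0.004,0,0],"turn": [0,0,0],"hand": 0.22}
    - {"delta_pos": [0.008,0,0],"turn": [0,0,0],"hand": 0.22}
    - {"delta_pos": [0.012,0,0],"turn": [0,0,0],"hand": 0.22}
    - {"delta_pos": [0.016,0,0],"turn": [0,0,0],"hand": 0.22}
    - {"delta_pos": [0.02,0,0],"turn": [0,0,0],"hand": 0.22}
    - {"delta_pos": [0.024,0,0],"turn": [0,0,0],"hand": 0.22}
    - {"delta_pos": [0.028,0,0],"turn": [0,0,0],"hand": 0.22}
    - {"delta_pos": [0.032,0,0],"turn": [0,0,0],"hand": 0.22}
    - {"delta_pos": [0.036,0,0],"turn": [0,0,0],"hand": 0.22}
    - {"delta_pos": [0.04,0,0],"turn": [0,0,0],"hand": 0.22}

```text
clock: 16.5
ee_pos: [0.5826, -0.1918, 0.02]
eef_rot: [-1.571, 0.034, -0.034]
wrist_force: [0.9, 0.1, 1.4]
gripper_width: 0.219
```

play_rows:
  motion:
    - {"delta_pos": [0.004,0,0],"turn": [0,0,0],"hand": 0.22}
    - {"delta_pos": [0.008,0,0],"turn": [0,0,0],"hand": 0.22}
    - {"delta_pos": [0.012,0,0],"turn": [0,0,0],"hand": 0.22}
    - {"delta_pos": [0.016,0,0],"turn": [0,0,0],"hand": 0.22}
    - {"delta_pos": [0.02,0,0],"turn": [0,0,0],"hand": 0.22}
    - {"delta_pos": [0.024,0,0],"turn": [0,0,0],"hand": 0.22}
    - {"delta_pos": [0.028,0,0],"turn": [0,0,0],"hand": 0.22}
    - {"delta_pos": [0.032,0,0],"turn": [0,0,0],"hand": 0.22}
    - {"delta_pos": [0.036,0,0],"turn": [0,0,0],"hand": 0.22}
    - {"delta_pos": [0.04,0,0],"turn": [0,0,0],"hand": 0.22}

```text
clock: 17.75
ee_pos: [0.5926, -0.1922, 0.0201]
eef_rot: [-1.571, 0.034, -0.034]
wrist_force: [-0.2, -0.5, -0.0]
gripper_width: 0.223
```

play_rows:
  motion:
    - {"delta_pos": [0.004,0,0],"turn": [0,0,0],"hand": 0.22}
    - {"delta_pos": [0.008,0,0],"turn": [0,0,0],"hand": 0.22}
    - {"delta_pos": [0.012,0,0],"turn": [0,0,0],"hand": 0.22}
    - {"delta_pos": [0.016,0,0],"turn": [0,0,0],"hand": 0.22}
    - {"delta_pos": [0.02,0,0],"turn": [0,0,0],"hand": 0.22}
    - {"delta_pos": [0.024,0,0],"turn": [0,0,0],"hand": 0.22}
    - {"delta_pos": [0.028,0,0],"turn": [0,0,0],"hand": 0.22}
    - {"delta_pos": [0.032,0,0],"turn": [0,0,0],"hand": 0.22}
    - {"delta_pos": [0.036,0,0],"turn": [0,0,0],"hand": 0.22}
    - {"delta_pos": [0.04,0,0],"turn": [0,0,0],"hand": 0.22}

```text
clock: 19.0
ee_pos: [0.6026, -0.1927, 0.02]
eef_rot: [-1.571, 0.034, -0.034]
wrist_force: [0.2, -0.2, -0.4]
gripper_width: 0.227
```

Run:
```python
from h import *
s,R=st();im=vision.get_image('wrist')
print(s['clock'],s['ee_pos'],s['wrist_force'])
cv2.imwrite("pics/w4.png",cv2.cvtColor(im,cv2.COLOR_RGB2BGR))
```

```text
19.0 [ 0.60257114 -0.1926513   0.02002861] [ 0.18172996 -0.23295621 -0.40056798]
```

View pics/w4.png

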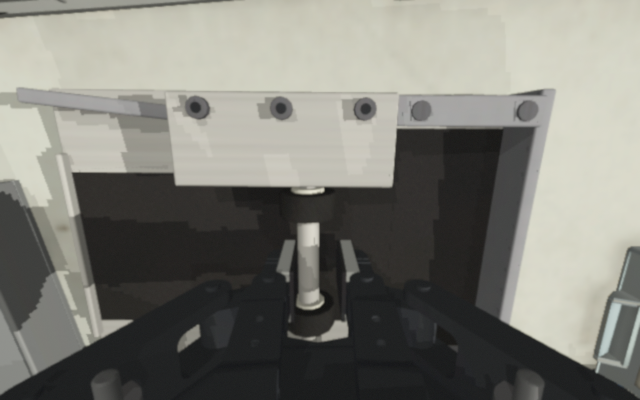

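play_rows:
  motion:
    - {"delta_pos": [0.005,0,0],"turn": [0,0,0],"hand": 0.22}
    - {"delta_pos": [0.01,0,0],"turn": [0,0,0],"hand": 0.22}
    - {"delta_pos": [0.015,0,0],"turn": [0,0,0],"hand": 0.22}
    - {"delta_pos": [0.02,0,0],"turn": [0,0,0],"hand": 0.22}
    - {"delta_pos": [0.025,0,0],"turn": [0,0,0],"hand": 0.22}
    - {"delta_pos": [0.03,0,0],"turn": [0,0,0],"hand": 0.22}
    - {"delta_pos": [0.035,0,0],"turn": [0,0,0],"hand": 0.22}
    - {"delta_pos": [0.04,0,0],"turn": [0,0,0],"hand": 0.22}
    - {"delta_pos": [0.045,0,0],"turn": [0,0,0],"hand": 0.22}
    - {"delta_pos": [0.05,0,0],"turn": [0,0,0],"hand": 0.22}

```text
clock: 20.3
ee_pos: [0.6151, -0.1932, 0.02]
eef_rot: [-1.571, 0.034, -0.034]
wrist_force: [-0.1, -0.4, 0.1]
gripper_width: 0.224
```

play_rows:
  motion:
    - {"delta_pos": [0.005,0,0],"turn": [0,0,0],"hand": 0.22}
    - {"delta_pos": [0.01,0,0],"turn": [0,0,0],"hand": 0.22}
    - {"delta_pos": [0.015,0,0],"turn": [0,0,0],"hand": 0.22}
    - {"delta_pos": [0.02,0,0],"turn": [0,0,0],"hand": 0.22}
    - {"delta_pos": [0.025,0,0],"turn": [0,0,0],"hand": 0.22}
    - {"delta_pos": [0.03,0,0],"turn": [0,0,0],"hand": 0.22}
    - {"delta_pos": [0.035,0,0],"turn": [0,0,0],"hand": 0.22}
    - {"delta_pos": [0.04,0,0],"turn": [0,0,0],"hand": 0.22}
    - {"delta_pos": [0.045,0,0],"turn": [0,0,0],"hand": 0.22}
    - {"delta_pos": [0.05,0,0],"turn": [0,0,0],"hand": 0.22}

```text
clock: 21.55
ee_pos: [0.6276, -0.1937, 0.02]
eef_rot: [-1.571, 0.034, -0.034]
wrist_force: [-0.9, -0.0, 0.1]
gripper_width: 0.219
```

play_rows:
  motion:
    - {"delta_pos": [0.015,0,0],"turn": [0,0,0],"hand": 0.22}
    - {"delta_pos": [0.03,0,0],"turn": [0,0,0],"hand": 0.22}
    - {"delta_pos": [0.045,0,0],"turn": [0,0,0],"hand": 0.22}
    - {"delta_pos": [0.06,0,0],"turn": [0,0,0],"hand": 0.22}
    - {"delta_pos": [0.075,0,0],"turn": [0,0,0],"hand": 0.22}
    - {"delta_pos": [0.09,0,0],"turn": [0,0,0],"hand": 0.22}
    - {"delta_pos": [0.105,0,0],"turn": [0,0,0],"hand": 0.22}
    - {"delta_pos": [0.115,0,0],"turn": [0,0,0],"hand": 0.22}
    - {"delta_pos": [0.115,0,0],"turn": [0,0,0],"hand": 0.25}
    - {"delta_pos": [0.115,0,0],"turn": [0,0,0],"hand": 0.3}

```text
clock: 22.8
ee_pos: [0.6561, -0.195, 0.02]
eef_rot: [-1.571, 0.034, -0.034]
wrist_force: [0.3, 0.4, 0.6]
gripper_width: 0.297
```

Run:
```python
from h import *
s,R=st();im=vision.get_image('wrist')
print(s['clock'],s['ee_pos'],s['wrist_force'])
cv2.imwrite("pics/w5.png",cv2.cvtColor(im,cv2.COLOR_RGB2BGR))
goal([.456,-.4066,.11],-.077);goal([.456,-.4066,.015],-.077)
```

```text
22.8 [ 0.65608419 -0.19504702  0.02001536] [0.33169416 0.42658946 0.58069596]
pos [-0.763 -0.36  -0.88 ] turn [ 0.     0.011 -0.   ] deg 1.9
pos [-0.763  0.02  -0.88 ] turn [ 0.     0.011 -0.   ] deg 1.9
```

View pics/w5.png

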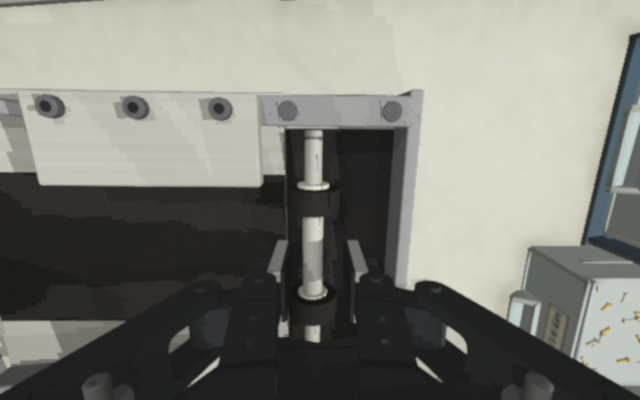

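play_rows:
  motion:
    - {"delta_pos": [0,-0.15,0],"turn": [0,0,0],"hand": 0.3}
    - {"delta_pos": [0,-0.38,0],"turn": [0,0,0],"hand": 0.3}
    - {"delta_pos": [-0.1,-0.45,-0.12],"turn": [0,0,0],"hand": 0.3}
    - {"delta_pos": [-0.25,-0.45,-0.29],"turn": [0,0.01,0],"hand": 0.35}
    - {"delta_pos": [-0.41,-0.45,-0.47],"turn": [0,0.011,0],"hand": 0.4}
    - {"delta_pos": [-0.57,-0.45,-0.65],"turn": [0,0.011,0],"hand": 0.45}
    - {"delta_pos": [-0.71,-0.45,-0.82],"turn": [0,0.011,0],"hand": 0.45}
    - {"delta_pos": [-0.763,-0.4,-0.88],"turn": [0,0.011,0],"hand": 0.45}
    - {"delta_pos": [-0.763,-0.25,-0.88],"turn": [0,0.011,0],"hand": 0.45}
    - {"delta_pos": [-0.763,-0.2,-0.88],"turn": [0,0.011,0],"hand": 0.45}

```text
clock: 24.1
ee_pos: [0.4551, -0.4055, 0.0682]
eef_rot: [-1.568, 0.063, -0.06]
wrist_force: [-0.1, -0.7, -0.6]
gripper_width: 0.456
```

Run:
```python
from h import *
s,R=st();print(s['clock'],s['ee_pos'],s['qpos'].round(2) if hasattr(s['qpos'],'round') else s['qpos'])
goal([.456,-.4066,.016],-.077)
```

```text
24.1 [ 0.45509064 -0.40553021  0.0681608 ] [ 0.1   0.6   0.8   1.64 -0.47  1.11  0.95]
pos [ 0.004  0.209 -0.004] turn [-0.001 -0.    -0.001] deg 0.2
```

play_rows:
  motion:
    - {"delta_pos": [0.004,0.09,-0.004],"turn": [0,0,0],"hand": 0.45}
    - {"delta_pos": [0.004,0.17,-0.004],"turn": [0,0,0],"hand": 0.4}
    - {"delta_pos": [0.004,0.205,-0.004],"turn": [0,0,0],"hand": 0.35}
    - {"delta_pos": [0.004,0.209,-0.004],"turn": [0,0,0],"hand": 0.3}
    - {"delta_pos": [0.004,0.209,-0.004],"turn": [0,0,0],"hand": 0.15}
    - {"delta_pos": [0.004,0.209,-0.004],"turn": [0,0,0],"hand": 0}
    - {"delta_pos": [0.004,0.209,-0.004],"turn": [0,0,0],"hand": 0}
    - {"delta_pos": [0.004,0.209,-0.004],"turn": [0,0,0],"hand": 0}
    - {"delta_pos": [0.004,0.1,-0.004],"turn": [0,0,0],"hand": 0}
    - {"delta_pos": [0.004,-0.08,-0.004],"turn": [0,0,0],"hand": 0}
  squeeze: 30

```text
clock: 25.35
ee_pos: [0.4561, -0.4062, 0.089]
eef_rot: [-1.568, 0.064, -0.058]
wrist_force: [-0.1, 1.5, -0.6]
gripper_width: 0.097
```

Run:
```python
from h import *
s,R=st();print(s['clock'],s['ee_pos'],s['gripper_width'])
g=[.5797,-.1915,-.0442];p=place(g,[[-77,0,0]])[0]
goal([p[0],p[1],.0795],g[2]);goal([p[0],p[1],.0195],g[2])
```

```text
25.35 [ 0.45611968 -0.4062198   0.0890493 ] 0.09688263968068166
pos [0.119 0.04  0.884] turn [-0.001 -0.011 -0.001] deg 1.9
pos [0.119 0.28  0.884] turn [-0.001 -0.011 -0.001] deg 1.9
```

play_rows:
  motion:
    - {"delta_pos": [0.02,0,0.15],"turn": [0,0,0],"hand": 0}
    - {"delta_pos": [0.05,0,0.38],"turn": [-0.001,-0.005,-0.001],"hand": 0}
    - {"delta_pos": [0.08,0,0.6],"turn": [-0.001,-0.01,-0.001],"hand": 0}
    - {"delta_pos": [0.11,0,0.8],"turn": [-0.001,-0.011,-0.001],"hand": 0}
    - {"delta_pos": [0.119,0.03,0.884],"turn": [-0.001,-0.011,-0.001],"hand": 0}
    - {"delta_pos": [0.119,0.12,0.884],"turn": [-0.001,-0.011,-0.001],"hand": 0}
    - {"delta_pos": [0.119,0.2,0.884],"turn": [-0.001,-0.011,-0.001],"hand": 0}
    - {"delta_pos": [0.119,0.25,0.884],"turn": [-0.001,-0.011,-0.001],"hand": 0}
    - {"delta_pos": [0.119,0.275,0.884],"turn": [-0.001,-0.011,-0.001],"hand": 0}
    - {"delta_pos": [0.119,0.275,0.884],"turn": [-0.001,-0.011,-0.001],"hand": 0}

```text
clock: 26.6
ee_pos: [0.5041, -0.1904, 0.0214]
eef_rot: [-1.574, 0.032, -0.038]
wrist_force: [-0.6, 0.5, -1.0]
gripper_width: 0.101
```

Run:
```python
from h import *
import json
s,R=st();c=vision.get_calibration('wrist');im=vision.get_image('wrist')
print(s['clock'],s['ee_pos'],s['wrist_force'],s['gripper_width'])
json.dump({k:np.array(v).tolist() for k,v in c.items()},open('w6.json','w'))
cv2.imwrite("pics/w6.png",cv2.cvtColor(im,cv2.COLOR_RGB2BGR))
g=[.5797,-.1915,-.0442]
p=place(g,[[-77,0,0]])[0];goal([p[0],p[1],.0195],g[2])
print(proj(place(g,[[-35,40,43],[53,40,43]]),c).round(1).tolist())
```

```text
26.6 [ 0.50407607 -0.19036186  0.02140694] [-0.55134405  0.49356175 -1.04926458] 0.10110792399282702
pos [-0.005  0.008  0.009] turn [ 0.001 -0.     0.001] deg 0.3
[[417.6, 180.0], [639.5, 179.3]]
```

View pics/w6.png

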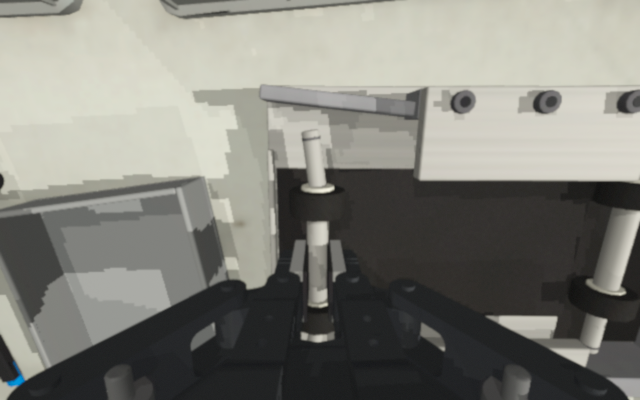

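Run:
```python
from h import *
import json
c=json.load(open('w6.json'));g=[.5797,-.1915,-.0442]
for x,z in((45,29),(55,29),(73,21),(80,21)): print(x,proj(place(g,[[x,22,z],[x,-22,z],[x,-60,z]]),c).round(0).tolist())
```

```text
45 [[579.0, 213.0], [559.0, 297.0], [545.0, 361.0]]
55 [[601.0, 213.0], [579.0, 297.0], [564.0, 361.0]]
73 [[624.0, 208.0], [602.0, 289.0], [585.0, 350.0]]
80 [[639.0, 208.0], [615.0, 289.0], [598.0, 350.0]]
```

play_rows:
  motion:
    - {"delta_pos": [-0.005,0.004,0.005],"turn": [0.001,0,0.001],"hand": 0}
    - {"delta_pos": [-0.005,0.008,0.009],"turn": [0.001,0,0.001],"hand": 0}
    - {"delta_pos": [-0.005,0.008,0.009],"turn": [0.001,0,0.001],"hand": 0.1}
    - {"delta_pos": [-0.005,0.008,0.009],"turn": [0.001,0,0.001],"hand": 0.15}
    - {"delta_pos": [-0.005,0.008,0.009],"turn": [0.001,0,0.001],"hand": 0.2}
    - {"delta_pos": [-0.005,0.008,0.009],"turn": [0.001,0,0.001],"hand": 0.22}
    - {"delta_pos": [0.015,0.006,0.009],"turn": [0.001,0,0.001],"hand": 0.22}
    - {"delta_pos": [0.035,0.006,0.009],"turn": [0.001,0,0.001],"hand": 0.22}
    - {"delta_pos": [0.05,0.006,0.009],"turn": [0.001,0,0.001],"hand": 0.22}
    - {"delta_pos": [0.065,0.006,0.009],"turn": [0.001,0,0.001],"hand": 0.22}

```text
clock: 27.9
ee_pos: [0.5205, -0.188, 0.0198]
eef_rot: [-1.571, 0.034, -0.034]
wrist_force: [-0.1, -0.1, 0.1]
gripper_width: 0.222
```

play_rows:
  motion:
    - {"delta_pos": [0.01,0,0],"turn": [0,0,0],"hand": 0.22}
    - {"delta_pos": [0.02,0,0],"turn": [0,0,0],"hand": 0.22}
    - {"delta_pos": [0.03,0,0],"turn": [0,0,0],"hand": 0.22}
    - {"delta_pos": [0.04,0,0],"turn": [0,0,0],"hand": 0.22}
    - {"delta_pos": [0.05,0,0],"turn": [0,0,0],"hand": 0.22}
    - {"delta_pos": [0.06,0,0],"turn": [0,0,0],"hand": 0.22}
    - {"delta_pos": [0.065,0,0],"turn": [0,0,0],"hand": 0.22}
    - {"delta_pos": [0.07,0,0],"turn": [0,0,0],"hand": 0.22}
    - {"delta_pos": [0.075,0,0],"turn": [0,0,0],"hand": 0.22}
    - {"delta_pos": [0.08,0,0],"turn": [0,0,0],"hand": 0.22}

```text
clock: 29.15
ee_pos: [0.5402, -0.1889, 0.0198]
eef_rot: [-1.571, 0.034, -0.034]
wrist_force: [0.0, 0.2, 0.6]
gripper_width: 0.221
```

play_rows:
  motion:
    - {"delta_pos": [0.004,0,0],"turn": [0,0,0],"hand": 0.22}
    - {"delta_pos": [0.008,0,0],"turn": [0,0,0],"hand": 0.22}
    - {"delta_pos": [0.012,0,0],"turn": [0,0,0],"hand": 0.22}
    - {"delta_pos": [0.016,0,0],"turn": [0,0,0],"hand": 0.22}
    - {"delta_pos": [0.018,0,0],"turn": [0,0,0],"hand": 0.22}
    - {"delta_pos": [0.02,0,0],"turn": [0,0,0],"hand": 0.22}
    - {"delta_pos": [0.022,0,0],"turn": [0,0,0],"hand": 0.22}
    - {"delta_pos": [0.024,0,0],"turn": [0,0,0],"hand": 0.22}
    - {"delta_pos": [0.026,0,0],"turn": [0,0,0],"hand": 0.22}
    - {"delta_pos": [0.028,0,0],"turn": [0,0,0],"hand": 0.22}

```text
clock: 30.4
ee_pos: [0.5472, -0.1892, 0.0198]
eef_rot: [-1.571, 0.034, -0.034]
wrist_force: [-0.5, 0.5, -0.5]
gripper_width: 0.222
```

play_rows:
  motion:
    - {"delta_pos": [0.004,0,0],"turn": [0,0,0],"hand": 0.22}
    - {"delta_pos": [0.008,0,0],"turn": [0,0,0],"hand": 0.22}
    - {"delta_pos": [0.012,0,0],"turn": [0,0,0],"hand": 0.22}
    - {"delta_pos": [0.016,0,0],"turn": [0,0,0],"hand": 0.22}
    - {"delta_pos": [0.018,0,0],"turn": [0,0,0],"hand": 0.22}
    - {"delta_pos": [0.02,0,0],"turn": [0,0,0],"hand": 0.22}
    - {"delta_pos": [0.022,0,0],"turn": [0,0,0],"hand": 0.22}
    - {"delta_pos": [0.024,0,0],"turn": [0,0,0],"hand": 0.22}
    - {"delta_pos": [0.026,0,0],"turn": [0,0,0],"hand": 0.22}
    - {"delta_pos": [0.028,0,0],"turn": [0,0,0],"hand": 0.22}

```text
clock: 31.65
ee_pos: [0.5542, -0.1895, 0.0198]
eef_rot: [-1.571, 0.034, -0.034]
wrist_force: [-0.5, -0.1, 0.4]
gripper_width: 0.22
```

play_rows:
  motion:
    - {"delta_pos": [0.004,0,0],"turn": [0,0,0],"hand": 0.22}
    - {"delta_pos": [0.008,0,0],"turn": [0,0,0],"hand": 0.22}
    - {"delta_pos": [0.012,0,0],"turn": [0,0,0],"hand": 0.22}
    - {"delta_pos": [0.016,0,0],"turn": [0,0,0],"hand": 0.22}
    - {"delta_pos": [0.02,0,0],"turn": [0,0,0],"hand": 0.22}
    - {"delta_pos": [0.024,0,0],"turn": [0,0,0],"hand": 0.22}
    - {"delta_pos": [0.028,0,0],"turn": [0,0,0],"hand": 0.22}
    - {"delta_pos": [0.032,0,0],"turn": [0,0,0],"hand": 0.22}
    - {"delta_pos": [0.036,0,0],"turn": [0,0,0],"hand": 0.22}
    - {"delta_pos": [0.036,0,0],"turn": [0,0,0],"hand": 0.22}

```text
clock: 32.9
ee_pos: [0.5633, -0.1898, 0.0198]
eef_rot: [-1.571, 0.034, -0.034]
wrist_force: [0.3, -0.2, -0.4]
gripper_width: 0.219
```

play_rows:
  motion:
    - {"delta_pos": [0.004,0,0],"turn": [0,0,0],"hand": 0.22}
    - {"delta_pos": [0.008,0,0],"turn": [0,0,0],"hand": 0.22}
    - {"delta_pos": [0.012,0,0],"turn": [0,0,0],"hand": 0.22}
    - {"delta_pos": [0.016,0,0],"turn": [0,0,0],"hand": 0.22}
    - {"delta_pos": [0.02,0,0],"turn": [0,0,0],"hand": 0.22}
    - {"delta_pos": [0.024,0,0],"turn": [0,0,0],"hand": 0.22}
    - {"delta_pos": [0.028,0,0],"turn": [0,0,0],"hand": 0.22}
    - {"delta_pos": [0.03,0,0],"turn": [0,0,0],"hand": 0.22}
    - {"delta_pos": [0.032,0,0],"turn": [0,0,0],"hand": 0.22}
    - {"delta_pos": [0.032,0,0],"turn": [0,0,0],"hand": 0.22}

```text
clock: 34.15
ee_pos: [0.5712, -0.1902, 0.0198]
eef_rot: [-1.571, 0.034, -0.034]
wrist_force: [-0.7, 0.7, -0.6]
gripper_width: 0.218
```

play_rows:
  motion:
    - {"delta_pos": [0.004,0,0],"turn": [0,0,0],"hand": 0.22}
    - {"delta_pos": [0.008,0,0],"turn": [0,0,0],"hand": 0.22}
    - {"delta_pos": [0.012,0,0],"turn": [0,0,0],"hand": 0.22}
    - {"delta_pos": [0.016,0,0],"turn": [0,0,0],"hand": 0.22}
    - {"delta_pos": [0.018,0,0],"turn": [0,0,0],"hand": 0.22}
    - {"delta_pos": [0.02,0,0],"turn": [0,0,0],"hand": 0.22}
    - {"delta_pos": [0.022,0,0],"turn": [0,0,0],"hand": 0.22}
    - {"delta_pos": [0.024,0,0],"turn": [0,0,0],"hand": 0.22}
    - {"delta_pos": [0.026,0,0],"turn": [0,0,0],"hand": 0.22}
    - {"delta_pos": [0.026,0,0],"turn": [0,0,0],"hand": 0.22}

```text
clock: 35.4
ee_pos: [0.5777, -0.1905, 0.0198]
eef_rot: [-1.571, 0.034, -0.034]
wrist_force: [0.8, -0.6, -0.1]
gripper_width: 0.22
```

play_rows:
  motion:
    - {"delta_pos": [0.003,0,0],"turn": [0,0,0],"hand": 0.22}
    - {"delta_pos": [0.006,0,0],"turn": [0,0,0],"hand": 0.22}
    - {"delta_pos": [0.009,0,0],"turn": [0,0,0],"hand": 0.22}
    - {"delta_pos": [0.012,0,0],"turn": [0,0,0],"hand": 0.22}
    - {"delta_pos": [0.014,0,0],"turn": [0,0,0],"hand": 0.22}
    - {"delta_pos": [0.016,0,0],"turn": [0,0,0],"hand": 0.22}
    - {"delta_pos": [0.018,0,0],"turn": [0,0,0],"hand": 0.22}
    - {"delta_pos": [0.02,0,0],"turn": [0,0,0],"hand": 0.22}
    - {"delta_pos": [0.02,0,0],"turn": [0,0,0],"hand": 0.22}
    - {"delta_pos": [0.02,0,0],"turn": [0,0,0],"hand": 0.22}

```text
clock: 36.65
ee_pos: [0.5827, -0.1907, 0.0198]
eef_rot: [-1.571, 0.034, -0.034]
wrist_force: [-0.7, -0.4, -0.2]
gripper_width: 0.222
```

play_rows:
  motion:
    - {"delta_pos": [0.003,0,0],"turn": [0,0,0],"hand": 0.22}
    - {"delta_pos": [0.006,0,0],"turn": [0,0,0],"hand": 0.22}
    - {"delta_pos": [0.009,0,0],"turn": [0,0,0],"hand": 0.22}
    - {"delta_pos": [0.012,0,0],"turn": [0,0,0],"hand": 0.22}
    - {"delta_pos": [0.014,0,0],"turn": [0,0,0],"hand": 0.22}
    - {"delta_pos": [0.016,0,0],"turn": [0,0,0],"hand": 0.22}
    - {"delta_pos": [0.018,0,0],"turn": [0,0,0],"hand": 0.22}
    - {"delta_pos": [0.02,0,0],"turn": [0,0,0],"hand": 0.22}
    - {"delta_pos": [0.02,0,0],"turn": [0,0,0],"hand": 0.22}
    - {"delta_pos": [0.02,0,0],"turn": [0,0,0],"hand": 0.22}

```text
clock: 37.9
ee_pos: [0.5876, -0.1909, 0.0198]
eef_rot: [-1.571, 0.034, -0.034]
wrist_force: [0.1, -0.1, 1.2]
gripper_width: 0.222
```

play_rows:
  motion:
    - {"delta_pos": [0.003,0,0],"turn": [0,0,0],"hand": 0.22}
    - {"delta_pos": [0.006,0,0],"turn": [0,0,0],"hand": 0.22}
    - {"delta_pos": [0.009,0,0],"turn": [0,0,0],"hand": 0.22}
    - {"delta_pos": [0.012,0,0],"turn": [0,0,0],"hand": 0.22}
    - {"delta_pos": [0.014,0,0],"turn": [0,0,0],"hand": 0.22}
    - {"delta_pos": [0.016,0,0],"turn": [0,0,0],"hand": 0.22}
    - {"delta_pos": [0.018,0,0],"turn": [0,0,0],"hand": 0.22}
    - {"delta_pos": [0.02,0,0],"turn": [0,0,0],"hand": 0.22}
    - {"delta_pos": [0.02,0,0],"turn": [0,0,0],"hand": 0.22}
    - {"delta_pos": [0.02,0,0],"turn": [0,0,0],"hand": 0.22}

```text
clock: 39.15
ee_pos: [0.5927, -0.1911, 0.0198]
eef_rot: [-1.571, 0.034, -0.034]
wrist_force: [0.9, 0.1, -0.1]
gripper_width: 0.223
```

play_rows:
  motion:
    - {"delta_pos": [0.002,0,0],"turn": [0,0,0],"hand": 0.22}
    - {"delta_pos": [0.004,0,0],"turn": [0,0,0],"hand": 0.22}
    - {"delta_pos": [0.006,0,0],"turn": [0,0,0],"hand": 0.22}
    - {"delta_pos": [0.008,0,0],"turn": [0,0,0],"hand": 0.22}
    - {"delta_pos": [0.01,0,0],"turn": [0,0,0],"hand": 0.22}
    - {"delta_pos": [0.012,0,0],"turn": [0,0,0],"hand": 0.22}
    - {"delta_pos": [0.014,0,0],"turn": [0,0,0],"hand": 0.22}
    - {"delta_pos": [0.016,0,0],"turn": [0,0,0],"hand": 0.22}
    - {"delta_pos": [0.016,0,0],"turn": [0,0,0],"hand": 0.22}
    - {"delta_pos": [0.016,0,0],"turn": [0,0,0],"hand": 0.22}

```text
clock: 40.4
ee_pos: [0.5959, -0.1914, 0.0196]
eef_rot: [-1.57, 0.035, -0.033]
wrist_force: [-5.7, -0.4, 2.1]
gripper_width: 0.221
```

play_rows:
  motion:
    - {"delta_pos": [-0.008,0,0],"turn": [0,0,0],"hand": 0.22}
    - {"delta_pos": [-0.02,0,0],"turn": [0,0,0],"hand": 0.22}
    - {"delta_pos": [-0.035,0,0],"turn": [0,0,0],"hand": 0.22}
    - {"delta_pos": [-0.05,0,0],"turn": [0,0,0],"hand": 0.22}
    - {"delta_pos": [-0.065,0,0],"turn": [0,0,0],"hand": 0.22}
    - {"delta_pos": [-0.08,0,0],"turn": [0,0,0],"hand": 0.22}
    - {"delta_pos": [-0.095,0,0],"turn": [0,0,0],"hand": 0.22}
    - {"delta_pos": [-0.11,0,0],"turn": [0,0,0],"hand": 0.22}
    - {"delta_pos": [-0.125,0,0],"turn": [0,0,0],"hand": 0.22}
    - {"delta_pos": [-0.14,0,0],"turn": [0,0,0],"hand": 0.22}

```text
clock: 41.65
ee_pos: [0.5614, -0.1898, 0.0198]
eef_rot: [-1.571, 0.034, -0.034]
wrist_force: [0.4, 0.6, -1.1]
gripper_width: 0.22
```

play_rows:
  motion:
    - {"delta_pos": [-0.02,0,0],"turn": [0,0,0],"hand": 0.22}
    - {"delta_pos": [-0.04,0,0],"turn": [0,0,0],"hand": 0.22}
    - {"delta_pos": [-0.065,0,0],"turn": [0,0,0],"hand": 0.22}
    - {"delta_pos": [-0.09,0,0],"turn": [0,0,0],"hand": 0.22}
    - {"delta_pos": [-0.115,0,0],"turn": [0,0,0],"hand": 0.22}
    - {"delta_pos": [-0.14,0,0],"turn": [0,0,0],"hand": 0.22}
    - {"delta_pos": [-0.165,0,0],"turn": [0,0,0],"hand": 0.22}
    - {"delta_pos": [-0.185,0,0],"turn": [0,0,0],"hand": 0.22}
    - {"delta_pos": [-0.2,0,0],"turn": [0,0,0],"hand": 0.22}
    - {"delta_pos": [-0.21,0,0],"turn": [0,0,0],"hand": 0.22}

```text
clock: 42.9
ee_pos: [0.5091, -0.1875, 0.0199]
eef_rot: [-1.571, 0.034, -0.034]
wrist_force: [0.4, -0.1, -0.1]
gripper_width: 0.214
```

play_rows:
  motion:
    - {"delta_pos": [0,0,0],"turn": [0,0,0],"hand": 0.22}
    - {"delta_pos": [0,0,0],"turn": [0,0,0],"hand": 0.15}
    - {"delta_pos": [0,0,0],"turn": [0,0,0],"hand": 0.05}
    - {"delta_pos": [0,0,0],"turn": [0,0,0],"hand": 0}
    - {"delta_pos": [0,0,0],"turn": [0,0,0],"hand": 0}
    - {"delta_pos": [0,-0.05,0],"turn": [0,0,0],"hand": 0}
    - {"delta_pos": [0,-0.13,0],"turn": [0,0,0],"hand": 0}
    - {"delta_pos": [0,-0.25,0],"turn": [0,0,0],"hand": 0}
    - {"delta_pos": [0,-0.35,0],"turn": [0,0,0],"hand": 0}
    - {"delta_pos": [0,-0.4,0],"turn": [0,0,0],"hand": 0}
  squeeze: 30

```text
clock: 44.15
ee_pos: [0.51, -0.1881, 0.1223]
eef_rot: [-1.571, 0.032, -0.037]
wrist_force: [-0.1, 0.4, -1.5]
gripper_width: 0.1
```

Run:
```python
from h import *
import json
s,R=st();c=vision.get_calibration('wrist');im=vision.get_image('wrist')
print(s['clock'],s['ee_pos'],s['wrist_force'],s['gripper_width'])
json.dump({k:np.array(v).tolist() for k,v in c.items()},open('w7.json','w'))
cv2.imwrite("pics/w7.png",cv2.cvtColor(im,cv2.COLOR_RGB2BGR))
t=[.407,-.228,.0931]
print(proj(place(t,[[47,73,30],[-47,73,30],[-47,-73,30],[47,-73,30]]),c).round(1).tolist())
for z in(.12,.06,.007):goal([t[0],t[1],z],t[2])
```

```text
44.15 [ 0.50999499 -0.18805881  0.12232475] [-0.1069899   0.43249685 -1.52656148] 0.10020842365160917
[[233.7, 164.0], [114.9, 180.3], [164.7, 338.3], [267.3, 325.4]]
pos [-0.406  0.011 -0.177] turn [ 0.    -0.044  0.001] deg 7.8
pos [-0.407  0.251 -0.177] turn [ 0.    -0.044  0.001] deg 7.8
pos [-0.408  0.463 -0.177] turn [ 0.    -0.044  0.001] deg 7.8
```

View pics/w7.png

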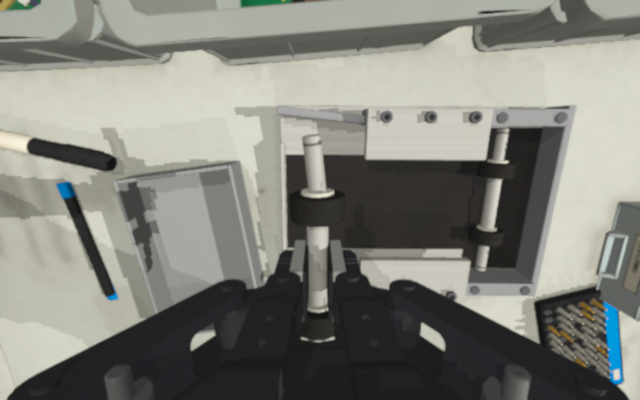

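play_rows:
  motion:
    - {"delta_pos": [-0.1,0,-0.05],"turn": [0,-0.01,0],"hand": 0}
    - {"delta_pos": [-0.25,0,-0.11],"turn": [0,-0.03,0],"hand": 0}
    - {"delta_pos": [-0.37,0,-0.16],"turn": [0,-0.044,0],"hand": 0}
    - {"delta_pos": [-0.405,0.02,-0.177],"turn": [0,-0.044,0],"hand": 0}
    - {"delta_pos": [-0.405,0.15,-0.177],"turn": [0,-0.044,0],"hand": 0}
    - {"delta_pos": [-0.405,0.27,-0.177],"turn": [0,-0.044,0],"hand": 0}
    - {"delta_pos": [-0.405,0.36,-0.177],"turn": [0,-0.044,0],"hand": 0}
    - {"delta_pos": [-0.405,0.42,-0.177],"turn": [0,-0.044,0],"hand": 0}
    - {"delta_pos": [-0.405,0.45,-0.177],"turn": [0,-0.044,0],"hand": 0}
    - {"delta_pos": [-0.405,0.458,-0.177],"turn": [0,-0.044,0],"hand": 0}

```text
clock: 45.45
ee_pos: [0.4067, -0.2273, 0.006]
eef_rot: [-1.569, -0.075, 0.074]
wrist_force: [-6.8, 5.8, 25.8]
gripper_width: 0.104
```

play_rows:
  motion:
    - {"delta_pos": [0,-0.008,0],"turn": [0,0,0],"hand": 0}
    - {"delta_pos": [0,-0.012,0],"turn": [0,0,0],"hand": 0.08}
    - {"delta_pos": [0,-0.012,0],"turn": [0,0,0],"hand": 0.14}
    - {"delta_pos": [0,-0.012,0],"turn": [0,0,0],"hand": 0.22}
    - {"delta_pos": [0,-0.012,0],"turn": [0,0,0],"hand": 0.3}
    - {"delta_pos": [0,-0.012,0],"turn": [0,0,0],"hand": 0.3}
    - {"delta_pos": [0,-0.1,0],"turn": [0,0,0],"hand": 0.3}
    - {"delta_pos": [0,-0.25,0],"turn": [0,0,0],"hand": 0.3}
    - {"delta_pos": [0,-0.45,0],"turn": [0,0,0],"hand": 0.3}
    - {"delta_pos": [0,-0.6,0],"turn": [0,0,0],"hand": 0.3}

```text
clock: 46.7
ee_pos: [0.4063, -0.2277, 0.1571]
eef_rot: [-1.57, -0.075, 0.073]
wrist_force: [0.2, -0.1, -0.6]
gripper_width: 0.297
```

Run:
```python
from h import *
s,R=st();a=vision.get_image('wrist');b=vision.get_image('top')[120:320,160:360]
print(s['clock'],s['ee_pos'],s['wrist_force'],s['gripper_width'])
o=np.hstack([cv2.resize(a,(440,275)),cv2.resize(b,(275,275),interpolation=cv2.INTER_CUBIC)])
cv2.imwrite("pics/f.png",cv2.cvtColor(o,cv2.COLOR_RGB2BGR))
```

```text
46.7 [ 0.40626592 -0.22773689  0.15714818] [ 0.23376328 -0.05553371 -0.56011113] 0.29687560092684373
```

View pics/f.png

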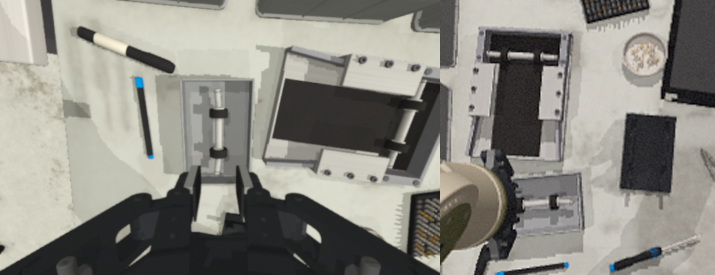

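The final view shows one shaft in the trough and the bent one lying in the scrap tray along its length. The cradle is empty and the gripper is clear, so I'm handing in.

```bash
python3 -c "
from cell import r;print(r.job_done())"
```

```text
the job is handed in; nothing more can be done
None
```

Both shafts are checked and sorted, and the job is handed in at 46.8 s on the robot's clock.

- **Straight shaft:** the one farther from the robot (cradle x = +36 mm) rolled right through, with no force reading above the sensor's noise of about 1 N. It dropped into the trough and was still there in the last pictures.
- **Bent shaft:** the one nearer the robot (cradle x = -36 mm) caught under the bars after about 89 mm of rolling. The push read 5.7 N against the 12 N limit, so I stopped. I drew it back to the loading end with less than about 1 N of force and laid it in the grey tray.
- **Last check:** the final pictures show one shaft in the trough, the other flat in the scrap tray, the cradle empty and the gripper clear. I left the red look-alikes alone.

**Not clean:** I lowered the bent shaft about 2 mm too far into the tray. The wrist read about 26 N upward before I eased off and let go, which is below the 40 N limit.

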